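# Set the snap press's side guide to the pointer stop

### The job

Set the side guide of the snap-fastener press for the next row: with a fingertip press the pad in the middle of the guide right down to free its brake and, keeping it pressed, push the guide along its rail until it meets the stop that carries the pointer, then let go so that the brake holds it there. Never force the guide along with the pad up, do not take guide or pad between the fingers, and leave the jar, the weight and the wax pen where they are.

Things in the scene. Friction and masses are not known exactly. Their poses are not given: they have to be found in the camera images.
- fixture: Snap press and rail on one fixed board, 230 x 700 x 18 mm. Origin on the table under the rail's middle; x away from the operator, y along the rail, z up. Aluminium rail on y: 40 mm wide, 480 long, top 38 mm above the table; steel plate and scale before it (-x), 21 mm up. Grey C-frame press at the -y end: x -125 to 85, y -323 to -417 mm, 261 mm high, its lever at the -y side to 320 mm.
- guide_mid (a point): Middle of the top of the side guide's aluminium saddle, 64 mm above the table; axes as the fixture's. The saddle is 62 mm across the rail (x), 56 mm along it (y) and 24 mm high on the rail; a steel fence blade 4 mm thick reaches 104 mm forward (-x) from its middle, at most 45 mm above the table.
- release_top (a point): Centre of the top of the release pad, the black ribbed pad in the middle of the guide, 40 mm (x) x 34 mm (y), level, 72 mm above the table when up and 8 mm proud of the saddle; it travels with the guide and sinks as it is pressed.
- release (a joint): Release pad: 0 m up (brake on), 0.005 m right down (then still 3 mm proud, against a hard stop). Sprung: about 4 N at 1 mm, 8 N at 2.5 mm, 9.5 N right down; it springs up by itself. Up, its brake holds the guide against some 10 to 16 N along the rail; from about 0.003 m down the guide is free.
- guide (a joint): Place of the guide along the rail, m: 0 at the fixture's origin, growing along the fixture's +y. With the pad down it slides against 1 to 2 N and a fingertip pressed on the pad carries it along by friction.
- pointer_stop: The stop to push to: dark steel block fixed on the rail, 52 mm (x) x 24 mm (y), 18 mm high on it, with a bright pointer tongue reaching 62 mm forward (-x) over the scale and a bright knurled screw, 19 mm across, top 69 mm above the table. Origin: block's middle at the rail's top; axes as fixture. On either side of the guide, which meets it when their centres are 40 mm apart along the rail.
- plain_stop: The other stop, on the other side of the guide: the same dark block (18 mm high on the rail) with neither pointer nor raised screw. Origin as the pointer stop's.
- snap_jar: Loose small glass jar with a metal lid, 42 mm in diameter, 45 mm high, standing on the board behind the rail. Origin: centre of its underside. Leave alone.
- weight: Loose brass cloth weight, 60 mm in diameter, 50 mm high, with a knob on top, on the table to the left. Origin: centre of its underside. Leave alone.
- wax_pen: Loose wax pen, a dark wooden handle with a small copper cup, about 170 mm long and 25 mm high, lying on the table behind the board. Origin: under its middle, on the table; its x axis runs from handle to cup. Leave alone.

How it is judged:
By the outcome, as a careful person would: the job done as asked, in the order asked, and still so for the second after the job is handed in, with the robot touching nothing.
It also fails if it takes over 38 s, if anything falls off the work surface, if the arm or the gripper's body presses on something with over 40 N, if the wrist force passes 120 N, or if a joint passes its speed limit or range.

### The arm

A 6-joint arm with a two-finger parallel gripper is mounted at the origin on the work surface. World frame = base frame: x ahead of the robot, y to its left, z up, the work surface at z = 0. Lengths are in m, angles in rad, forces in N, time in s.
With the tool pointing down it reaches from about 0.275 to 0.825 m from the base axis. Payload 5.2 kg.
Tool frame: the origin (TCP) lies at the very end of the fingers, on their centre line; the grasp point (between the pads) lies 19 mm behind it; z points along the fingers, y is the direction in which the jaws open and shut (so a half turn about z gives the same grasp; the last joint's range is limited). The gripper opens to 93 mm and grips with 3 to 60 N. Pads are 15 mm wide; open, the fingers measure 128 mm over their backs; the gripper's body (75 mm by 188 mm) begins 65 mm behind the grasp point.
Start: joints at [1.033, 0.259, 1.535, -0, 1.348, -0.203], TCP at [0.181, 0.519, 0.219] pointing down, gripper open.
Joint ranges: [-3.14, 3.14], [-0.91, 2.08], [0.19, 2.58], [-1.22, 4.36], [0.22, 2.71], [-3.12, 3.12]. Speed limits (rad/s): [2.57, 2.57, 3.14, 3.14, 3.14, 3.14].

### API

Orientations are given as a 3x3 rotation matrix whose columns are the frame's x, y, z axes.
In Python, from bench import state, capture, job_done gives the robot as it stands. The module is installed in compiled form; this text tells all that it offers.
- The arm moves only by the tool send_rows, never from a script. Its argument "targets" is a list of rows, each an object with "linear": the shift along the world's x, y, z in mm, a list of three; "turn": the turn, a rotation vector about the world's x, y, z in rad, a list of three. A call has 1 to 8 rows; each row shifts and turns the commanded pose from where the row before left it; what a row does not reach is not made up. A row lasts 1/12 s, in which the tool goes at most 41.7 mm and 7.16 degrees, less where a joint would pass 70% of its speed; a pose out of reach is approached as far as the arm can. A call is refused whole if a number of a shift passes 41.7 or a number of a turn 0.125, either way. A call with a gripper value outside its range is refused whole. "jaw" is the opening, from 0 (shut) to 1 (fully open), set as the call begins (left out, the last holds). The fingers move at their own pace and stop on an object; "grip_force" is the grip in N (left out, the last holds). Time passes only in rows, so rows that do not move let the fingers close. It gives the time, the measured TCP pose, the force and the opening at its end, in the units of the state.
- state(): the state, without advancing time (a new reading comes with each control period).
- capture(name): name is "scene" or "top" or "wrist"; returns a dict with "image" (420x560x3 uint8, red, green, blue), "range_z" (420x560 float32, m along the optical axis (not along the pixel's ray), 0 where there is no reading), "fx", "fy", "cx", "cy" (pixels), "rvec" (rotation vector, rad) and "tvec" (3), from world to camera coordinates, as OpenCV has them; the wrist camera has in their place "T_tool_cam" (4x4, takes a point from camera to tool coordinates, whose origin is the TCP and whose axes are the flange's). Camera axes: x right, y down, z forward; pixel columns grow to the right and rows downward; lengths in m; the calibration is good to about 2 mm. A picture is of the moment at which its call begins: read the wrist's pose just before it.
- job_done(): hands the job in, once; it reports no verdict.
The state is a dict: "time_s": time; "qpos": joint angles; "qvel": joint speeds; "tau": joint torques, N m; "eef_pos": TCP position; "ee_rot": TCP orientation; "ft_force": force on the tool from outside, world axes, zero at the start; "moment": the same for the moment, N m; "finger_gap": finger opening in m.
Only numpy, scipy, OpenCV 4.12 (cv2) and the standard library are available. Lean on these libraries where they do the work, as an engineer would, in place of code of your own. Each camera call takes 0.05 s, during which the arm holds its last target. There are 200 camera calls.

## Working session

There is one attempt and no reset: what is moved stays moved. The work goes in short steps, Python scripts to look and compute and a tool call to move; the robot and the scene stay as the last step left them, time stands still between calls to the robot, and variables do not carry over. Pictures are saved under pics/ and viewed, about 8 in all and at most 12, crops included, and the job is handed in when it is done.

Besides the shell and the picture viewer there is one more tool, called after "Request:" by a JSON object that holds its "fn" and its "kwargs", one argument or row to a line. send_rows: Moves the arm, as the interface text tells. Its arguments: {"type":"object","properties":{"targets":{"type":"array","items":{"type":"object","properties":{"linear":{"type":"array","items":{"type":"number"}},"turn":{"type":"array","items":{"type":"number"}}}}},"jaw":{"type":"number"},"grip_force":{"type":"number"}},"required":["targets"]}

```bash
mkdir -p pics; cat > h.py <<'E'
import numpy as np, cv2
from bench import state, capture, job_done
def cloud(c):
    z=c["range_z"]; v,u=np.indices(z.shape)
    p=np.stack([(u-c["cx"])/c["fx"]*z,(v-c["cy"])/c["fy"]*z,z],-1)
    R=cv2.Rodrigues(np.array(c["rvec"],float))[0]
    return (p-np.array(c["tvec"]).ravel())@R
E
python3 - <<'E'
from h import *
import pickle
s=state(); print(s)
a=capture("top");b=capture("scene")
pickle.dump((a,b),open("c.pkl","wb"))
for n,c in(("top",a),("scene",b)):
    cv2.imwrite(f"pics/{n}1.png",c["image"][:,:,::-1])
E
```

```text
{'time_s': 0.0, 'qpos': array([ 1.03321385e+00,  2.59330106e-01,  1.53604962e+00, -1.02363549e-05,
        1.34797715e+00, -2.02805384e-01]), 'qvel': array([ 0.00186124, -0.00024019, -0.0004277 ,  0.00081555, -0.00065994,
       -0.00062991]), 'tau': array([ 5.07536788e-05, -4.37321198e+01, -2.83992237e+01,  7.17938505e-02,
        4.16595291e-02, -1.82664862e-04]), 'eef_pos': array([0.18041688, 0.51901097, 0.21783806]), 'ee_rot': array([[-9.44484163e-01,  3.28555726e-01, -8.94813206e-04],
       [ 3.28556763e-01,  9.44483002e-01, -1.52048753e-03],
       [ 3.45570980e-04, -1.73007332e-03, -9.99998444e-01]]), 'ft_force': array([ 0.22853957, -0.14418523, -0.49147407]), 'moment': array([ 0.01624664, -0.03282974, -0.00330164]), 'finger_gap': 0.09272695046277844}
```

View pics/top1.png

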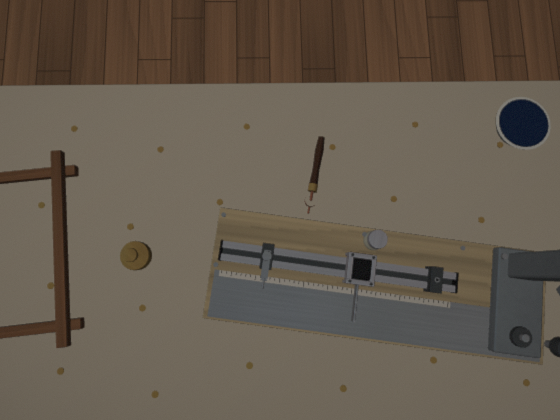

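View pics/scene1.png

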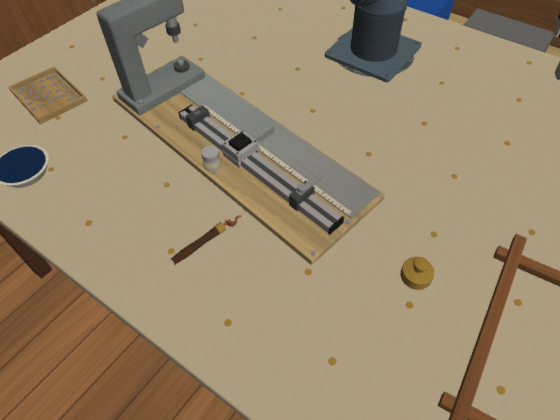

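The top view has the guide pad at about (361,269). The stop with the forward tongue is at (267,256), on the left (+y) side, and the plain one is at (435,280). The jar is at (376,239), close behind the guide, and the press is at the right. Next I measure these in 3D.

```bash
python3 - <<'E'
from h import *
import pickle
a,b=pickle.load(open("c.pkl","rb"))
P=cloud(a); np.set_printoptions(precision=4,suppress=True)
for n,(u,v) in dict(pad=(361,269),stop=(267,250),tongue=(265,278),plain=(435,280),jar=(376,239),board=(300,310),table=(100,350),railL=(235,254),pressarm=(530,265)).items(): print(n,P[v,u],a["image"][v,u])
# pad: dark & height
z=P[...,2]; g=a["image"].max(2)
m=np.zeros(z.shape,bool); m[250:290,340:385]=1
pm=m&(g<40)&(z>.06)
print("pad",pm.sum(),np.median(P[pm],0),P[pm].min(0),P[pm].max(0))
vv,uu=np.nonzero(pm);print(cv2.minAreaRect(np.c_[uu,vv].astype(np.float32)))
sm=m&(z>.055);print("saddle",sm.sum(),P[sm].mean(0))
# minAreaRect in world
print(cv2.minAreaRect((P[sm][:,:2]*1000).astype(np.float32)), cv2.minAreaRect((P[pm][:,:2]*1000).astype(np.float32)))
for n,(u0,u1) in dict(stop=(255,280),plain=(422,447)).items():
    m=np.zeros(z.shape,bool); m[235:298,u0:u1]=1
    q=m&(z>.048)&(z<.075); print(n,q.sum(),P[q].mean(0),P[q].max(0),cv2.minAreaRect((P[q][:,:2]*1000).astype(np.float32)))
# board orientation: board mask
bm=((z>.010)&(z<.1)); bm[:200]=0; bm[:,:195]=0
print("board",cv2.minAreaRect((P[bm][:,:2]*1000).astype(np.float32)))
print("max z",z[200:360,195:480].max())
c=cv2.resize(a["image"][225:330,210:470,::-1],None,fx=3,fy=3,interpolation=cv2.INTER_CUBIC)
cv2.imwrite("pics/crop1.png",np.clip(c*1.6,0,255).astype(np.uint8))
E
```

```text
pad [ 0.5481 -0.0332  0.071 ] [20 20 18]
stop [0.5895 0.149  0.0583] [77 79 81]
tongue [0.5348 0.154  0.0574] [80 82 85]
plain [ 0.5232 -0.1825  0.0583] [78 77 78]
jar [ 0.6065 -0.0685  0.0628] [102 101 102]
board [0.4682 0.084  0.0204] [88 91 93]
table [ 0.397   0.4923 -0.0007] [112 103  90]
railL [0.5846 0.2153 0.0205] [47 49 49]
pressarm [ 0.5484 -0.3412  0.1109] [57 57 59]
pad 356 [ 0.5483 -0.0336  0.072 ] [ 0.5285 -0.0536  0.0607] [0.5698 0.1505 0.8221]
((361.392333984375, 268.861572265625), (17.612932205200195, 20.217660903930664), 7.125016689300537)
saddle 907 [ 0.5489 -0.0317  0.0744]
((561.363037109375, 41.512428283691406), (211.2869415283203, 61.88995361328125), 80.64468383789062) ((557.8655395507812, 48.310848236083984), (201.29823303222656, 39.602725982666016), 83.57776641845703)
stop 410 [0.5688 0.1517 0.0595] [0.6036 0.1654 0.0719] ((559.8504638671875, 153.13902282714844), (23.78125762939453, 89.58821105957031), 80.94425201416016)
plain 351 [ 0.5248 -0.1847  0.0559] [ 0.5508 -0.1704  0.0596] ((524.7474365234375, -185.7854766845703), (24.554733276367188, 51.89379119873047), 80.39708709716797)
board ((537.0576171875, -83.10836791992188), (700.2135009765625, 272.50726318359375), 80.9057388305664)
max z 0.8220537848809265
```

View pics/crop1.png

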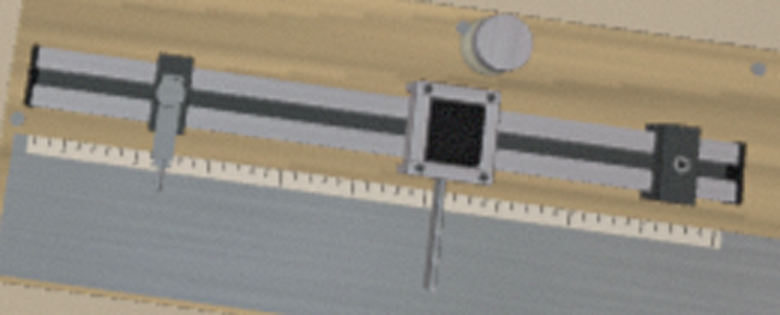

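The pad is at (0.548,-0.034,0.072), which fits its stated height and size. The rail direction is about (0.156,0.988). The pointer stop's block centre is at about (0.578,0.150), so the guide should travel about 146 mm toward +y. I'm moving above the pad with the jaws shut and turned across the rail.

Request:
{"fn": "send_rows", "kwargs": {
  "targets": [
    {"linear": [15.3, -23, -2.5], "turn": [0, 0, -0.058]},
    {"linear": [15.3, -23, -2.5], "turn": [0, 0, -0.058]},
    {"linear": [15.3, -23, -2.5], "turn": [0, 0, -0.058]},
    {"linear": [15.3, -23, -2.5], "turn": [0, 0, -0.058]},
    {"linear": [15.3, -23, -2.5], "turn": [0, 0, -0.058]},
    {"linear": [15.3, -23, -2.5], "turn": [0, 0, -0.058]},
    {"linear": [15.3, -23, -2.5], "turn": [0, 0, -0.058]},
    {"linear": [15.3, -23, -2.5], "turn": [0, 0, -0.058]}
  ],
  "jaw": 0,
  "grip_force": 10
}}

```text
time_s: 0.77
eef_pos: [0.3033, 0.3342, 0.1983]
ee_rot: [[-0.696, 0.718, -0.0], [0.718, 0.696, -0.0], [0.0, -0.001, -1.0]]
ft_force: [0.2, -0.3, -0.4]
finger_gap: 0.0442
```

Request:
{"fn": "send_rows", "kwargs": {
  "targets": [
    {"linear": [15.3, -23, -2.5], "turn": [0, 0, -0.058]},
    {"linear": [15.3, -23, -2.5], "turn": [0, 0, -0.058]},
    {"linear": [15.3, -23, -2.5], "turn": [0, 0, -0.058]},
    {"linear": [15.3, -23, -2.5], "turn": [0, 0, -0.058]},
    {"linear": [15.3, -23, -2.5], "turn": [0, 0, -0.058]},
    {"linear": [15.3, -23, -2.5], "turn": [0, 0, -0.058]},
    {"linear": [15.3, -23, -2.5], "turn": [0, 0, -0.058]},
    {"linear": [15.3, -23, -2.5], "turn": [0, 0, -0.058]}
  ]
}}

```text
time_s: 1.43
eef_pos: [0.4258, 0.1502, 0.1783]
ee_rot: [[-0.3, 0.954, -0.001], [0.954, 0.3, -0.0], [0.0, -0.001, -1.0]]
ft_force: [-0.8, 0.1, 0.1]
finger_gap: 0.0004
```

Request:
{"fn": "send_rows", "kwargs": {
  "targets": [
    {"linear": [15.3, -23, -2.5], "turn": [0, 0, -0.058]},
    {"linear": [15.3, -23, -2.5], "turn": [0, 0, -0.058]},
    {"linear": [15.3, -23, -2.5], "turn": [0, 0, -0.058]},
    {"linear": [15.3, -23, -2.5], "turn": [0, 0, -0.058]},
    {"linear": [15.3, -23, -2.5], "turn": [0, 0, -0.058]},
    {"linear": [15.3, -23, -2.5], "turn": [0, 0, -0.058]},
    {"linear": [15.3, -23, -2.5], "turn": [0, 0, -0.058]},
    {"linear": [0, 0, 0], "turn": [0, 0, 0]}
  ]
}}

```text
time_s: 2.1
eef_pos: [0.5349, -0.0136, 0.1603]
ee_rot: [[0.104, 0.995, 0.001], [0.995, -0.104, -0.002], [-0.002, 0.001, -1.0]]
ft_force: [-0.3, -0.4, -0.1]
finger_gap: 0.0003
```

Request:
{"fn": "send_rows", "kwargs": {
  "targets": [
    {"linear": [6.6, -10, -10], "turn": [0, 0, -0.027]},
    {"linear": [6.6, -10, -10], "turn": [0, 0, -0.027]},
    {"linear": [0, 0, -20], "turn": [0, 0, 0]},
    {"linear": [0, 0, -20], "turn": [0, 0, 0]},
    {"linear": [0, 0, 0], "turn": [0, 0, 0]},
    {"linear": [0, 0, 0], "turn": [0, 0, 0]}
  ]
}}

```text
time_s: 2.6
eef_pos: [0.5444, -0.029, 0.0995]
ee_rot: [[0.151, 0.988, -0.004], [0.988, -0.151, 0.001], [0.0, -0.004, -1.0]]
ft_force: [1.3, 0.8, 0.8]
finger_gap: 0.0002
```

```bash
python3 - <<'E'
from h import *
s=state(); w=capture("wrist"); b=capture("scene")
print(s["eef_pos"],s["ft_force"])
z=w["range_z"]; v,u=np.indices(z.shape); T=np.array(w["T_tool_cam"])
p=np.stack([(u-w["cx"])/w["fx"]*z,(v-w["cy"])/w["fy"]*z,z],-1)@T[:3,:3].T+T[:3,3]
Pw=p@np.array(s["ee_rot"]).T+s["eef_pos"]
pm=(w["image"].max(2)<40)&(abs(Pw[...,2]-.072)<.004)
vv,uu=np.nonzero(pm)
print(pm.sum(),np.median(Pw[pm],0),cv2.minAreaRect((Pw[pm][:,:2]*1000).astype(np.float32)))
im=np.hstack([cv2.resize(w["image"],(400,300)),cv2.resize(b["image"][90:240,150:350],(400,300))])
cv2.imwrite("pics/w1.png",np.clip(im[:,:,::-1]*1.4,0,255).astype(np.uint8))
E
```

```text
[ 0.54441369 -0.02900187  0.09954687] [1.31156914 0.83308139 0.77729965]
0 [nan nan nan] ((0.0, 0.0), (0.0, 0.0), 0.0)
  return _methods._mean(a, axis=axis, dtype=dtype,
  ret = um.true_divide(
```

View pics/w1.png

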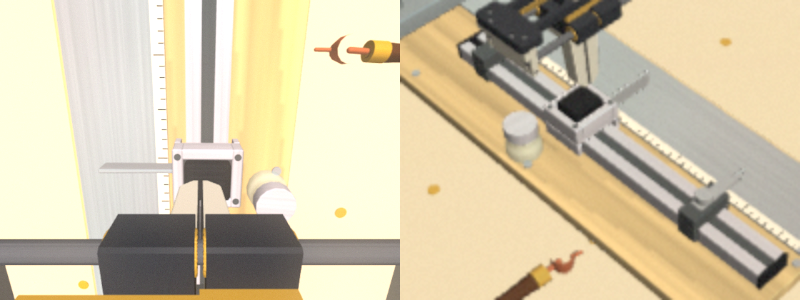

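The wrist view shows the fingertips at about (203,180), over the pad (columns 183–232, rows 160–200). The scene view shows them above the pad, with jar, pen and both stops clear. The TCP hasn't fully reached its target, so I let it settle and start down.

Request:
{"fn": "send_rows", "kwargs": {
  "targets": [
    {"linear": [0, 0, -10], "turn": [0, 0, 0]},
    {"linear": [0, 0, -8], "turn": [0, 0, 0]},
    {"linear": [0, 0, 0], "turn": [0, 0, 0]},
    {"linear": [0, 0, 0], "turn": [0, 0, 0]}
  ]
}}

```text
time_s: 3.03
eef_pos: [0.5453, -0.0293, 0.0827]
ee_rot: [[0.151, 0.988, -0.001], [0.988, -0.151, 0.0], [0.0, -0.001, -1.0]]
ft_force: [-0.4, 0.4, -0.8]
finger_gap: 0.0003
```

```bash
python3 - <<'E'
from h import *
s=state(); w=capture("wrist")
print(s["eef_pos"],s["ft_force"])
z=w["range_z"]; v,u=np.indices(z.shape); T=np.array(w["T_tool_cam"])
p=np.stack([(u-w["cx"])/w["fx"]*z,(v-w["cy"])/w["fy"]*z,z],-1)@T[:3,:3].T+T[:3,3]
Pw=p@np.array(s["ee_rot"]).T+s["eef_pos"]
R=np.array([[.988,.156],[-.156,.988]])
m=(abs(Pw[...,2]-.064)<.0025)&(z>0)&(abs(Pw[...,0]-.548)<.045)&(abs(Pw[...,1]+.034)<.045)
f=Pw[m][:,:2]@R   # fixture-aligned coords
print(m.sum(),np.percentile(f,[1,99],axis=0),"tcp",s["eef_pos"][:2]@R, "pad est",np.array([.5483,-.0336])@R)
d=(w["image"].max(2)<60)&(abs(Pw[...,2]-.072)<.005)&m.any(); f=Pw[d][:,:2]@R; print(d.sum(), np.percentile(f,[2,98],axis=0) if d.sum() else 0)
E
```

```text
[ 0.54531102 -0.02931602  0.08267229] [-0.39183321  0.39144347 -0.76620099]
3987 [[0.51694411 0.02768462]
 [0.59333292 0.07870705]] tcp [0.54334058 0.05610429] pad est [0.546962 0.052338]
40 [[0.5516417  0.03705728]
 [0.56719872 0.06758596]]
```

The wrist view confirms the pad centre to about 1–2 mm. The TCP is about 4 mm off it, so I correct that and start pressing.

Request:
{"fn": "send_rows", "kwargs": {
  "targets": [
    {"linear": [3, -4.3, 0], "turn": [0, 0, 0]},
    {"linear": [0, 0, -5], "turn": [0, 0, 0]},
    {"linear": [0, 0, -4], "turn": [0, 0, 0]},
    {"linear": [0, 0, -2], "turn": [0, 0, 0]},
    {"linear": [0, 0, -1], "turn": [0, 0, 0]},
    {"linear": [0, 0, 0], "turn": [0, 0, 0]}
  ]
}}

```text
time_s: 3.58
eef_pos: [0.5487, -0.0339, 0.0712]
ee_rot: [[0.151, 0.988, -0.0], [0.988, -0.151, -0.0], [-0.0, -0.0, -1.0]]
ft_force: [0.0, -0.9, 3.7]
finger_gap: 0.0005
```

Contact came at 71 mm with 3.7 N, as expected. Now I press right down.

Request:
{"fn": "send_rows", "kwargs": {
  "targets": [
    {"linear": [0, 0, -1], "turn": [0, 0, 0]},
    {"linear": [0, 0, -1], "turn": [0, 0, 0]},
    {"linear": [0, 0, -1], "turn": [0, 0, 0]},
    {"linear": [0, 0, -1], "turn": [0, 0, 0]},
    {"linear": [0, 0, 0], "turn": [0, 0, 0]},
    {"linear": [0, 0, 0], "turn": [0, 0, 0]}
  ]
}}

```text
time_s: 4.08
eef_pos: [0.5488, -0.0339, 0.068]
ee_rot: [[0.151, 0.989, 0.0], [0.989, -0.151, -0.0], [-0.0, 0.0, -1.0]]
ft_force: [-3.0, -0.6, 9.2]
finger_gap: 0.0003
```

Request:
{"fn": "send_rows", "kwargs": {
  "targets": [
    {"linear": [0, 0, -1], "turn": [0, 0, 0]},
    {"linear": [0, 0, -1], "turn": [0, 0, 0]},
    {"linear": [0, 0, 0], "turn": [0, 0, 0]},
    {"linear": [0, 0, 0], "turn": [0, 0, 0]}
  ]
}}

```text
time_s: 4.42
eef_pos: [0.5488, -0.034, 0.0671]
ee_rot: [[0.151, 0.989, 0.001], [0.989, -0.151, -0.001], [-0.001, 0.001, -1.0]]
ft_force: [-5.7, 0.1, 15.2]
finger_gap: 0.0006
```

Request:
{"fn": "send_rows", "kwargs": {
  "targets": [
    {"linear": [0, 0, -0.6], "turn": [0, 0, 0]},
    {"linear": [0.3, 2, 0], "turn": [0, 0, 0]},
    {"linear": [0.5, 3, 0], "turn": [0, 0, 0]},
    {"linear": [0.6, 4, 0], "turn": [0, 0, 0]},
    {"linear": [0.6, 4, 0], "turn": [0, 0, 0]},
    {"linear": [0.6, 4, 0], "turn": [0, 0, 0]},
    {"linear": [0.6, 4, 0], "turn": [0, 0, 0]}
  ]
}}

```text
time_s: 5.0
eef_pos: [0.5522, -0.0128, 0.0671]
ee_rot: [[0.151, 0.989, 0.001], [0.989, -0.151, -0.001], [-0.001, 0.002, -1.0]]
ft_force: [-6.0, 0.1, 20.4]
finger_gap: 0.0005
```

```bash
cat > t.py <<'E'
from h import *
import sys
s=state(); a=capture("wrist"); print(s["eef_pos"],s["ft_force"])
w=a;z=w["range_z"]; v,u=np.indices(z.shape); T=np.array(w["T_tool_cam"])
p=np.stack([(u-w["cx"])/w["fx"]*z,(v-w["cy"])/w["fy"]*z,z],-1)@T[:3,:3].T+T[:3,3]
q=(p@np.array(s["ee_rot"]).T)
R=np.array([[.988,.156],[-.156,.988]]); f=q[...,:2]@R; h=q[...,2]+s["eef_pos"][2]
m=(abs(h-.064)<.0025)&(z>0)&(abs(f[...,0])<.035)&(abs(f[...,1])<.034)
print("saddle rel tcp, front/back y",m.sum(),np.percentile(f[m][:,1],[1,99])*1000)
m=(abs(h-.056)<.004)&(z>0)&(abs(f[...,0])<.028)&(f[...,1]>.02)&(f[...,1]<.2)
if m.sum()>20: print("stop y rel tcp",m.sum(),np.percentile(f[m][:,1],[2,50,98])*1000)
cv2.imwrite(f"pics/{sys.argv[1]}.png",w["image"][:,:,::-1])
E
python3 t.py p1
```

```text
[ 0.55219964 -0.01284079  0.06709254] [-5.98140761  0.09148955 20.38807896]
saddle rel tcp, front/back y 5224 [-19.20858407  26.54492417]
stop y rel tcp 478 [26.04995215 26.49478496 26.917288  ]
```

The saddle is moving with the finger: its front edge is 26.5 mm ahead of the TCP. I keep pushing.

Request:
{"fn": "send_rows", "kwargs": {
  "targets": [
    {"linear": [0.6, 4, 0], "turn": [0, 0, 0]},
    {"linear": [0.6, 4, 0], "turn": [0, 0, 0]},
    {"linear": [0.7, 4, 0], "turn": [0, 0, 0]},
    {"linear": [0.6, 4, 0], "turn": [0, 0, 0]},
    {"linear": [0.6, 4, 0], "turn": [0, 0, 0]},
    {"linear": [0.7, 4, 0], "turn": [0, 0, 0]},
    {"linear": [0.6, 4, 0], "turn": [0, 0, 0]},
    {"linear": [0.6, 4, 0], "turn": [0, 0, 0]}
  ]
}}

```text
time_s: 5.72
eef_pos: [0.5574, 0.0193, 0.0671]
ee_rot: [[0.151, 0.989, 0.002], [0.989, -0.151, -0.001], [-0.0, 0.002, -1.0]]
ft_force: [-5.7, 0.2, 19.0]
finger_gap: 0.0007
```

Request:
{"fn": "send_rows", "kwargs": {
  "targets": [
    {"linear": [0.6, 4, 0], "turn": [0, 0, 0]},
    {"linear": [0.6, 4, 0], "turn": [0, 0, 0]},
    {"linear": [0.7, 4, 0], "turn": [0, 0, 0]},
    {"linear": [0.6, 4, 0], "turn": [0, 0, 0]},
    {"linear": [0.6, 4, 0], "turn": [0, 0, 0]},
    {"linear": [0.7, 4, 0], "turn": [0, 0, 0]},
    {"linear": [0.6, 4, 0], "turn": [0, 0, 0]},
    {"linear": [0.6, 4, 0], "turn": [0, 0, 0]}
  ]
}}

```text
time_s: 6.38
eef_pos: [0.5624, 0.0514, 0.0671]
ee_rot: [[0.151, 0.989, 0.002], [0.989, -0.151, -0.0], [-0.0, 0.002, -1.0]]
ft_force: [-5.1, 0.2, 19.2]
finger_gap: 0.0006
```

```bash
python3 t.py p2
```

```text
[0.56244189 0.05137624 0.06711346] [-5.10915131  0.20275924 19.22835674]
saddle rel tcp, front/back y 5257 [-19.28870138  26.58140643]
stop y rel tcp 4851 [ 26.33737678  97.89839377 111.56095227]
```

About 60 mm remains, and both estimates agree.

Request:
{"fn": "send_rows", "kwargs": {
  "targets": [
    {"linear": [0.6, 4, 0], "turn": [0, 0, 0]},
    {"linear": [0.6, 4, 0], "turn": [0, 0, 0]},
    {"linear": [0.7, 4, 0], "turn": [0, 0, 0]},
    {"linear": [0.6, 4, 0], "turn": [0, 0, 0]},
    {"linear": [0.6, 4, 0], "turn": [0, 0, 0]},
    {"linear": [0.7, 4, 0], "turn": [0, 0, 0]},
    {"linear": [0.6, 4, 0], "turn": [0, 0, 0]},
    {"linear": [0.6, 4, 0], "turn": [0, 0, 0]}
  ]
}}

```text
time_s: 7.1
eef_pos: [0.5676, 0.0835, 0.0671]
ee_rot: [[0.151, 0.989, 0.002], [0.989, -0.151, -0.0], [0.0, 0.002, -1.0]]
ft_force: [-4.6, -0.4, 17.9]
finger_gap: 0.0004
```

Request:
{"fn": "send_rows", "kwargs": {
  "targets": [
    {"linear": [0.6, 4, 0], "turn": [0, 0, 0]},
    {"linear": [0.6, 4, 0], "turn": [0, 0, 0]},
    {"linear": [0.6, 4, 0], "turn": [0, 0, 0]},
    {"linear": [0.5, 3, 0], "turn": [0, 0, 0]},
    {"linear": [0.3, 2, 0], "turn": [0, 0, 0]},
    {"linear": [0.2, 1, 0], "turn": [0, 0, 0]},
    {"linear": [0, 0, 0], "turn": [0, 0, 0]}
  ]
}}

```text
time_s: 7.68
eef_pos: [0.5705, 0.1018, 0.0671]
ee_rot: [[0.151, 0.989, 0.003], [0.989, -0.151, 0.0], [0.001, 0.002, -1.0]]
ft_force: [-5.5, 0.4, 17.5]
finger_gap: 0.0009
```

```bash
python3 t.py p3
```

```text
[0.57046201 0.10182275 0.06711075] [-5.45033745  0.3889742  17.52777213]
saddle rel tcp, front/back y 5283 [-19.31226723  26.60659988]
stop y rel tcp 3937 [26.3566928  49.73579618 61.07836822]
```

Request:
{"fn": "send_rows", "kwargs": {
  "targets": [
    {"linear": [0.15, 1, 0], "turn": [0, 0, 0]},
    {"linear": [0.15, 1, 0], "turn": [0, 0, 0]},
    {"linear": [0.15, 1, 0], "turn": [0, 0, 0]},
    {"linear": [0.15, 1, 0], "turn": [0, 0, 0]},
    {"linear": [0.15, 1, 0], "turn": [0, 0, 0]},
    {"linear": [0.15, 1, 0], "turn": [0, 0, 0]},
    {"linear": [0.15, 1, 0], "turn": [0, 0, 0]},
    {"linear": [0.15, 1, 0], "turn": [0, 0, 0]}
  ]
}}

```text
time_s: 8.4
eef_pos: [0.5717, 0.1094, 0.0671]
ee_rot: [[0.151, 0.989, 0.003], [0.989, -0.151, 0.0], [0.0, 0.003, -1.0]]
ft_force: [-5.0, -1.0, 17.7]
finger_gap: 0.0006
```

Request:
{"fn": "send_rows", "kwargs": {
  "targets": [
    {"linear": [0.1, 0.7, 0], "turn": [0, 0, 0]},
    {"linear": [0.1, 0.7, 0], "turn": [0, 0, 0]},
    {"linear": [0.1, 0.7, 0], "turn": [0, 0, 0]},
    {"linear": [0, 0, 0], "turn": [0, 0, 0]}
  ]
}}

```text
time_s: 8.73
eef_pos: [0.572, 0.1117, 0.0671]
ee_rot: [[0.151, 0.989, 0.003], [0.989, -0.151, 0.0], [0.001, 0.003, -1.0]]
ft_force: [-4.9, -0.3, 17.7]
finger_gap: 0.0006
```

```bash
python3 t.py p4
```

```text
[0.57200207 0.11165133 0.0670944 ] [-4.94546175 -0.29028726 17.71682952]
saddle rel tcp, front/back y 5263 [-19.23495506  26.58893697]
stop y rel tcp 3758 [26.33364725 40.31969265 51.13299259]
```

Request:
{"fn": "send_rows", "kwargs": {
  "targets": [
    {"linear": [0.1, 0.5, 0], "turn": [0, 0, 0]},
    {"linear": [0.1, 0.5, 0], "turn": [0, 0, 0]},
    {"linear": [0.1, 0.5, 0], "turn": [0, 0, 0]},
    {"linear": [0, 0, 0], "turn": [0, 0, 0]},
    {"linear": [0, 0, 0], "turn": [0, 0, 0]}
  ]
}}

```text
time_s: 9.2
eef_pos: [0.5721, 0.1124, 0.0671]
ee_rot: [[0.151, 0.989, 0.002], [0.989, -0.151, -0.001], [-0.001, 0.002, -1.0]]
ft_force: [-5.6, -2.8, 18.1]
finger_gap: 0.0003
```

Request:
{"fn": "send_rows", "kwargs": {
  "targets": [
    {"linear": [0.1, 0.5, 0], "turn": [0, 0, 0]},
    {"linear": [0.1, 0.5, 0], "turn": [0, 0, 0]},
    {"linear": [0, 0, 0], "turn": [0, 0, 0]},
    {"linear": [0, 0, 0], "turn": [0, 0, 0]}
  ]
}}

```text
time_s: 9.53
eef_pos: [0.5722, 0.1125, 0.0671]
ee_rot: [[0.151, 0.989, 0.002], [0.989, -0.151, -0.002], [-0.002, 0.002, -1.0]]
ft_force: [-5.3, -5.6, 19.1]
finger_gap: 0.0007
```

```bash
python3 t.py p5
```

```text
[0.57218619 0.11246906 0.06710614] [-5.33962764 -5.5913471  19.13968786]
saddle rel tcp, front/back y 5240 [-19.30274712  26.34232277]
stop y rel tcp 3637 [26.13201719 39.99856174 50.29558992]
```

View pics/p5.png

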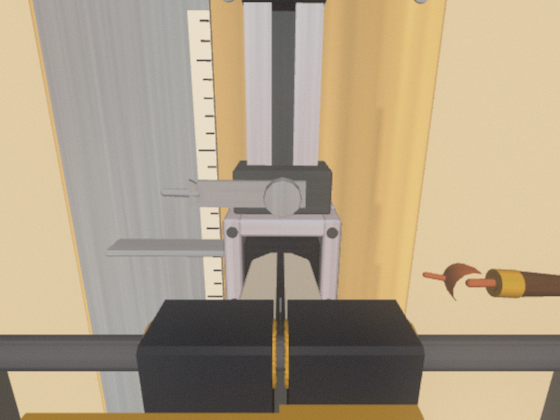

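Contact is confirmed: the TCP stood still while the push rose to 5.6 N. The picture shows the saddle edge (row ~207) against the pointer stop's block at (282,187). Now I lift straight up.

Request:
{"fn": "send_rows", "kwargs": {
  "targets": [
    {"linear": [0, -0.5, 0], "turn": [0, 0, 0]},
    {"linear": [0, 0, -0.0], "turn": [0, 0, 0]},
    {"linear": [0, 0, 3], "turn": [0, 0, 0]},
    {"linear": [0, 0, 3], "turn": [0, 0, 0]},
    {"linear": [0, 0, 4], "turn": [0, 0, 0]},
    {"linear": [0, 0, 10], "turn": [0, 0, 0]},
    {"linear": [0, 0, 20], "turn": [0, 0, 0]},
    {"linear": [0, 0, 20], "turn": [0, 0, 0]}
  ]
}}

```text
time_s: 10.25
eef_pos: [0.571, 0.1136, 0.1246]
ee_rot: [[0.151, 0.988, -0.002], [0.988, -0.151, 0.0], [0.0, -0.002, -1.0]]
ft_force: [0.5, -0.4, -0.2]
finger_gap: 0.0006
```

Request:
{"fn": "send_rows", "kwargs": {
  "targets": [
    {"linear": [0, 0, 30], "turn": [0, 0, 0]},
    {"linear": [0, 0, 30], "turn": [0, 0, 0]},
    {"linear": [0, 0, 0], "turn": [0, 0, 0]},
    {"linear": [0, 0, 0], "turn": [0, 0, 0]}
  ]
}}

```text
time_s: 10.58
eef_pos: [0.5731, 0.1136, 0.187]
ee_rot: [[0.151, 0.988, 0.005], [0.989, -0.151, 0.0], [0.001, 0.005, -1.0]]
ft_force: [0.0, -0.1, -1.2]
finger_gap: 0.0008
```

```bash
python3 - <<'E'
from h import *
s=state(); w=capture("wrist"); print(s["eef_pos"],s["ft_force"])
z=w["range_z"]; v,u=np.indices(z.shape); T=np.array(w["T_tool_cam"])
p=np.stack([(u-w["cx"])/w["fx"]*z,(v-w["cy"])/w["fy"]*z,z],-1)@T[:3,:3].T+T[:3,3]
R=np.array([[.988,.156],[-.156,.988]]); q=p@np.array(s["ee_rot"]).T; f=q[...,:2]@R*1000; h=q[...,2]+s["eef_pos"][2]
b=(z>0)&(abs(f[...,0])<40)&(abs(f[...,1])<75)
for n,lo,hi in(("stop",.052,.0585),("saddle",.0615,.0665),("pad",.0695,.075)):
    m=b&(h>lo)&(h<hi); 
    if m.sum(): print(n,m.sum(),np.percentile(f[m],[1,50,99],axis=0).round(1).tolist(),np.median(h[m]))
b=capture("scene"); t=capture("top")
im=np.hstack([cv2.resize(w["image"],(400,300)),cv2.resize(t["image"][200:350,200:400],(400,300))])
cv2.imwrite("pics/e1.png",im[:,:,::-1])
E
```

```text
[0.57313271 0.11358486 0.18696806] [ 0.03737687 -0.11188592 -1.17465208]
stop 1119 [[-37.8, 9.1], [6.5, 38.6], [24.8, 49.3]] 0.05609626162579015
saddle 2431 [[-31.7, -29.4], [-1.7, 3.0], [29.4, 25.2]] 0.06379738201872351
pad 1791 [[-20.5, -18.0], [-1.0, -0.8], [18.0, 41.3]] 0.07182020306888827
```

View pics/e1.png

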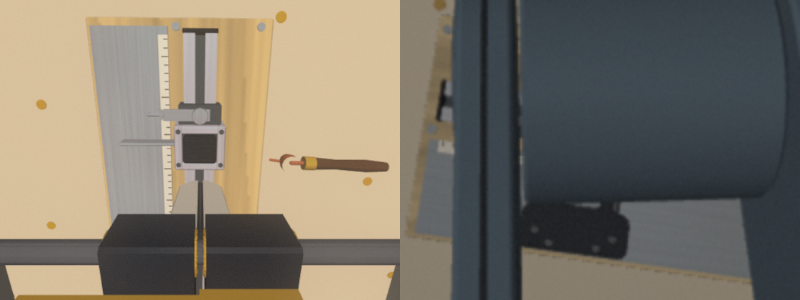

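The pad is back up (71.8 mm). The saddle is against the pointer stop, with centres about 40 mm apart, and the arm is clear. I'm handing in.

```bash
python3 -c "
from bench import *
print(job_done(), state()['time_s'])"
```

```text
the job is handed in; nothing more can be done
the job is handed in; nothing more can be done
```

The guide is set against the pointer stop and the job was handed in at about 10.7 s of the 38 s; no verdict is reported.

**What I did:** With the jaws shut, I pressed the pad in its middle right down to its hard stop, at about 15–20 N. Keeping it down, I pushed the guide about 148 mm toward +y. At the stop the guide stood still while the push rose to 5.6 N. I then eased back 0.5 mm and lifted straight up.

**Last checks:**
- **Pad:** it is back up at 71.8 mm (nominal 72), so the brake should be on.
- **Guide:** its centre measures about 40 mm from the stop's, touching in the wrist view.
- **Robot:** the tool ended 187 mm above the table with only about 1 N of residual reading, touching nothing.
- **Jar, weight and pen:** the arm was never near any of them. The wrist view shows the pen lying clear. I did not re-measure the jar or weight, because the arm hid the last top view.

**Disagreement:** the first dark-pixel search for the pad in the wrist image found nothing, so I measured the saddle from depth instead. The finger was about 4 mm off the pad centre, and I corrected that before pressing.

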